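# Index the sample carousel and let its pawl lock it

## Task

Turn the sample carousel by pushing its spoke pegs until the one tall vial stands at the index stand, then tip the stand's pawl over onto the slotted ring and ease the carousel along until the pawl's tooth drops fully into the slot at the tall vial and locks it there. The slots are set only roughly in line with the vials, so feel for the one you want; leave the beaker, flask and measuring cylinder standing where they are.

Things in the scene. Friction and masses are not known exactly. Their poses are not given: they have to be found in the camera images.
- stand: Fixed grey base of the carousel: round plinth 200 mm across, 21 mm high. Origin on the table under the carousel's vertical axis, z up. The index stand (a block with two cheeks, 34 mm wide, up to 64 mm high, at 155 to 181 mm from the axis) lies in its +y direction; a small black pointer on it is the index mark.
- carousel (a joint): Angle of the free-turning carousel (rad, counter-clockwise from above, endless, may read beyond 2 pi). At 0 or any multiple of 2 pi the tall vial is exactly at the index, in the stand's +y direction. Low friction (0.03 N m), about 0.9 kg: it coasts some degrees if pushed fast. Its deck is 208 mm across, top at height 44 mm.
- tall_vial (a point): Centre of the top of the tall vial (62 mm tall, top at height 106 mm). Six amber vials with white caps are fixed in clips on the deck, 28 mm in diameter, at radius 60 mm, every 60 degrees: this tall one and five short ones (34 mm).
- peg (a point): Top centre of one of six upright round steel pegs, 12 mm in diameter, at radius 98 mm, from height 44 to 90 mm, at the ends of radial spokes midway between the vials: the peg 30 degrees counter-clockwise of the tall vial; the others follow every 60 degrees. Push the carousel by the pegs' sides.
- index_spot (a point): Fixed point where the top of the tall vial belongs: on the line from axis to index stand, 60 mm from the axis, height 106 mm.
- ring_top (a point): Fixed point on top of the slotted steel ring (radius 105 to 126 mm, top at height 46 mm) where the tooth (6 mm wide) lands. The ring turns with the carousel; it has six radial slots 10 mm wide, one near each vial, but is set by hand: all slots lie up to 0.09 rad to one side of their vials, which side and how far is not known beforehand.
- pawl (a joint): Angle of the steel pawl (rad), hinged on the index stand. 0: leaning back away from the carousel, 22 degrees past upright, stays there by its weight. It grows as the pawl is tipped towards the carousel; past upright (about 0.4) it falls on by itself. About 1.70: tooth resting on top of the ring. 1.95: tooth fully home, 12 mm deep in a slot.
- pawl_bar (a point): Centre of the pawl's round cross bar, 26 mm long, 10 mm in diameter, parallel to the hinge line, 40 mm from the hinge; with the pawl leaning back it is at height about 87 mm, 185 mm from the carousel axis.
- pawl_hinge (a point): Hinge of the pawl, 165 mm from the carousel axis towards the stand, height 52 mm; the hinge line is the stand's x direction. The pawl's arm is 10 mm wide and reaches 53 mm from it. Riding on the ring the tooth drags under 1 N; at up to 50 mm/s at a peg it drops by its weight into the first slot that comes under it, whichever vial's, and the carousel then stops dead with about 1 degree of play.
- beaker: Glass beaker, 64 mm in diameter, 80 mm high, standing loose near the carousel; origin under its centre.
- flask: Conical glass flask, 74 mm in diameter at the foot, 108 mm high, standing loose near the carousel; origin under its centre.
- cylinder: Glass measuring cylinder, foot 68 mm, 174 mm high, loose; origin under its centre.

How it is judged (in metres and radians):
On the way, in this order (a step that is already met when the one before it is completed fails the run):
1. the tall vial has been turned round to the index stand's side of the carousel (its top within 35 mm of the index spot) (horizontal distance between tall_vial and index_spot below 0.035 m), for 0.1 s.
2. the pawl has dropped into a slot (pawl angle above 1.86) (value of joint pawl above 1.86 rad), for 0.2 s.
At the end, for the whole second after the job is handed in: The pawl's tooth is home in the slot of the tall vial (pawl angle above 1.86 rad), the tall vial's top is within 12 mm of the index spot, and the carousel is at rest (value of joint pawl above 1.86 rad and horizontal distance between tall_vial and index_spot below 0.012 m and velocity of joint carousel between -0.05 and 0.05 rad/s); the robot touches nothing.
It fails at once if the beaker is moved more than 30 mm (distance of beaker from where it was at the start of the episode above 0.03 m).
It fails at once if the flask is moved more than 30 mm (distance of flask from where it was at the start of the episode above 0.03 m).
It fails at once if the measuring cylinder is moved more than 30 mm (distance of cylinder from where it was at the start of the episode above 0.03 m).
It also fails if it takes over 72 s, if anything falls off the work surface, if the arm or the gripper's body presses on something with over 40 N, if the wrist force passes 120 N, or if a joint passes its speed limit or range.

## Robot

A 6-joint arm with a two-finger parallel gripper is mounted at the origin on the work surface. World frame = base frame: x ahead of the robot, y to its left, z up, the work surface at z = 0. Lengths are in mm, angles in rad, forces in N, time in s.
With the tool pointing down it reaches from about 350 to 725 mm from the base axis. Payload 6 kg.
Tool frame: the origin (TCP) lies at the very end of the fingers, on their centre line; the grasp point (between the pads) lies 19 mm behind it (manip.pinch_z is the distance from the TCP to the grasp point, in mm); z points along the fingers, y is the direction in which the jaws open and shut (so a half turn about z gives the same grasp; the last joint's range is limited). The gripper opens to 85 mm and grips with 20 to 120 N. Pads are 22 mm wide; open, the fingers measure 114 mm over their backs; the gripper's body (76 mm by 85 mm) begins 54 mm behind the grasp point. The pads swing forward as they close: fully open they stand 13 mm farther back than shut.
Start: joints at [1.539, 0.04, 0.085, 0, -1.615, -0.334], TCP at [214.591, 560.29, 231.261] pointing down, gripper open.
Joint ranges: [-2.56, 2.56], [-1.29, 2.01], [-1.08, 1.49], [-3.29, 1.98], [-2.81, -0.18], [-2.99, 2.99]. Speed limits (rad/s): [2.57, 2.57, 3.01, 3.14, 3.14, 3.14].

## Interface

Orientations are given as [roll, pitch, yaw] about the fixed x, y, z axes, in that order (R = Rz(yaw) Ry(pitch) Rx(roll)).
In Python, from station import manip gives the robot as it stands. The module is installed in compiled form; this text tells all that it offers.
- The arm moves only by the shell command python3 -m handwheel 'ROWS' [FORCE]. ROWS is JSON, one flat list of numbers, 7 for each row, row after row: the turn, a rotation vector about the tool's x, y, z as a fraction of full scale, then the shift along the tool's x, y, z as a fraction of full scale, then the closure in counts, from 0 (fully open) to 255 (shut). A call has 1 to 8 rows; each row is the pose to reach, as a shift and turn from the pose commanded when the call began, along the tool's axes at that moment; what a row does not reach only later rows make up. Full scale, the value 1, is 0.5 m for a shift and 60 degrees for a turn. A row lasts 1/8 s, in which the tool goes at most 62.5 mm and 10.7 degrees, less where a joint would pass 70% of its speed; a pose out of reach is approached as far as the arm can. A call with a number of a shift or a turn outside -1 to 1 is refused whole. A call with a gripper value outside its range is refused whole. The fingers move at their own pace and stop on an object; FORCE is the grip in N (left out, the last holds). Time passes only in rows, so rows that repeat a pose let the fingers close. It gives the time, the measured TCP pose, the force and the opening at its end, in the units of the state.
- manip.read_state(): the state, without advancing time (a new reading comes with each control period).
- manip.read_camera(name): name is "scene" or "top"; returns a dict with "img" (420x560x3 uint8, red, green, blue), "range_z" (420x560 float32, mm along the optical axis (not along the pixel's ray), 0 where there is no reading), "fx", "fy", "cx", "cy" (pixels), "dist_coeffs" ([k1, k2, p1, p2, k3] as OpenCV has them; the pictures are not rectified), "pose" (4x4, takes a point from camera to world coordinates). Camera axes: x right, y down, z forward; pixel columns grow to the right and rows downward; lengths in mm; the calibration is good to about 2 mm. A picture is of the moment at which its call begins.
- manip.hand_in(): hands the job in, once; it reports no verdict.
The state is a dict: "time_s": time; "joint_pos": joint angles; "qvel": joint speeds; "joint_efforts": joint torques, N m; "position": TCP position; "orientation": TCP orientation; "wrist_force": force on the tool from outside, world axes, zero at the start; "torque": the same for the moment, N m; "grip_width": finger opening in mm.
Only numpy, scipy, OpenCV 4.12 (cv2) and the standard library are available. Lean on these libraries where they do the work, as an engineer would, in place of code of your own. Each camera call takes 0.05 s, during which the arm holds its last target.

## Working session

There is one attempt and no reset: what is moved stays moved. The work goes in short steps, Python scripts to look and compute and a shell command to move; the robot and the scene stay as the last step left them, time stands still between calls to the robot, and variables do not carry over. Pictures are saved under pics/ and viewed, and the job is handed in when it is done.

```bash
mkdir -p pics; cat > h.py <<'E'
import numpy as np, cv2
from station import manip
def snap(n,f):
    d=manip.read_camera(n); cv2.imwrite('pics/'+f,d['img'][:,:,::-1]); np.savez('pics/'+f[:-4]+'.npz',**{k:np.array(v) for k,v in d.items()}); return d
def ray(d,uv):
    K=np.array([[d['fx'],0,d['cx']],[0,d['fy'],d['cy']],[0,0,1]],float)
    p=cv2.undistortPoints(np.array(uv,float).reshape(-1,1,2),K,np.array(d['dist_coeffs'],float)).reshape(-1,2)
    P=np.array(d['pose']); r=np.c_[p,np.ones(len(p))]@P[:3,:3].T
    return P[:3,3],r
def onz(d,uv,z):
    o,r=ray(d,uv); return o+r*((z-o[2])/r[:,2])[:,None]
def proj(d,X):
    K=np.array([[d['fx'],0,d['cx']],[0,d['fy'],d['cy']],[0,0,1]],float)
    P=np.linalg.inv(np.array(d['pose'])); rv=cv2.Rodrigues(P[:3,:3])[0]
    return cv2.projectPoints(np.array(X,float).reshape(-1,1,3),rv,P[:3,3],K,np.array(d['dist_coeffs'],float))[0].reshape(-1,2)
def cloud(d):
    z=d['range_z']; v,u=np.nonzero(z>0)
    K=np.array([[d['fx'],0,d['cx']],[0,d['fy'],d['cy']],[0,0,1]],float)
    p=cv2.undistortPoints(np.c_[u,v].astype(float).reshape(-1,1,2),K,np.array(d['dist_coeffs'],float)).reshape(-1,2)
    P=np.array(d['pose']); X=(np.c_[p,np.ones(len(p))]*z[v,u][:,None])@P[:3,:3].T+P[:3,3]
    return X,u,v
def load(f): return dict(np.load('pics/'+f))
E
python3 - <<'E'
from h import *
for n in('scene','top'):
    d=snap(n,n+'0.png'); print(n,np.round(d['pose'],2).tolist(),d['fx'],d['cx'])
print(manip.read_state())
E
```

```text
scene [[-0.82, 0.48, -0.33, 925.17], [0.58, 0.67, -0.46, 502.73], [0.0, -0.56, -0.83, 877.77], [0.0, 0.0, 0.0, 1.0]] 429.27619092592244 276.6250338519639
top [[0.0, -0.99, 0.15, 466.41], [-1.0, 0.0, 0.01, 58.31], [-0.01, -0.15, -0.99, 1193.99], [0.0, 0.0, 0.0, 1.0]] 473.2968760691676 287.32735030466125
{'time_s': 0.1, 'joint_pos': array([ 1.53868786e+00,  4.08063189e-02,  8.39044728e-02, -4.28411568e-04,
       -1.61550616e+00, -3.33691167e-01]), 'qvel': array([ 0.00094778,  0.00056284,  0.00156447,  0.00256774, -0.00074134,
        0.00122586]), 'joint_efforts': array([-5.81805536e-03, -3.69349158e+01,  3.48279905e+01,  6.95165724e+00,
       -4.68976825e-03, -6.89550731e-06]), 'position': array([214.44137937, 560.05106145, 230.34044166]), 'orientation': array([ 3.13992969e+00, -1.23471887e-04, -3.65780729e-01]), 'wrist_force': array([ 0.44933643, -0.1352682 ,  0.11701426]), 'torque': array([ 0.02836285, -0.05560408,  0.01293333]), 'grip_width': 85.6675463260266}
```

View pics/scene0.png

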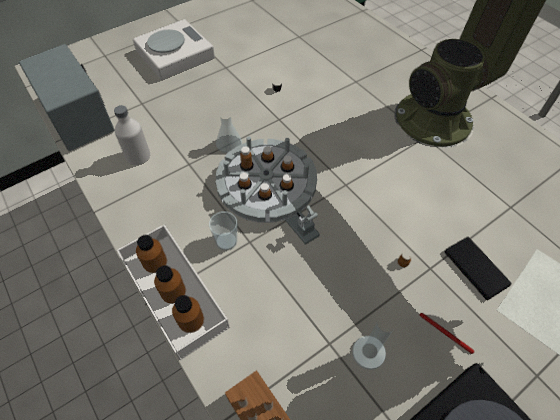

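View pics/top0.png

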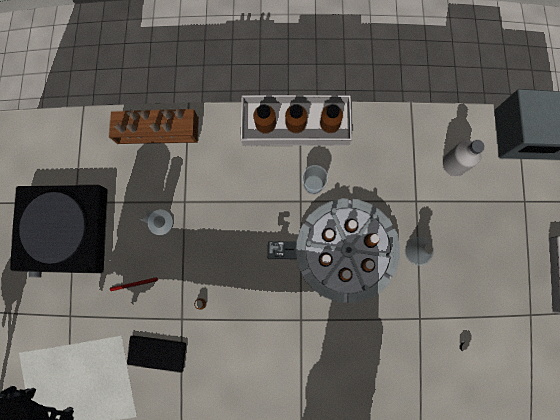

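```bash
python3 - <<'E'
from h import *
d=load('top0.npz'); s=load('scene0.npz')
a=cv2.resize(d['img'][170:320,260:440],None,fx=4,fy=4,interpolation=cv2.INTER_CUBIC)
cv2.imwrite('pics/t0c.png',a[:,:,::-1])
a=cv2.resize(s['img'][100:260,190:350],None,fx=3.7,fy=3.7,interpolation=cv2.INTER_CUBIC)
cv2.imwrite('pics/s0c.png',a[:,:,::-1])
for D in (d,s):
  X,u,v=cloud(D); X=X
  m=(X[:,2]>41)&(X[:,2]<50)&(abs(X[:,0]-470)<200)&(abs(X[:,1]+80)<200)
  print(m.sum(),X[m].min(0),X[m].max(0),np.median(X[m],0))
E
```

```text
6141 [ 421.89061796 -277.17847869   41.00198901] [669.9764308  100.98895336  49.99932624] [545.19252155 -75.24172817  45.19284006]
4384 [ 421.78118923 -272.37494367   41.00079464] [669.99130228 104.87550986  49.99540851] [559.54301179 -57.51932136  44.76970398]
```

View pics/t0c.png

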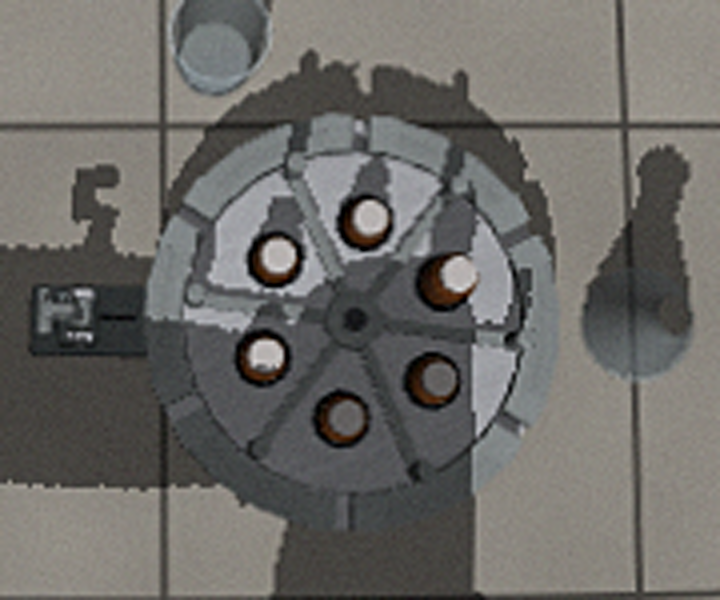

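View pics/s0c.png

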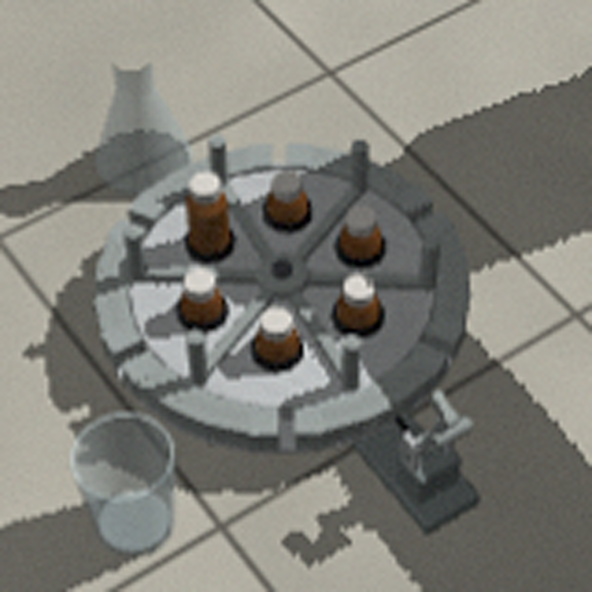

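```bash
python3 - <<'E'
from h import *
from scipy.optimize import least_squares
d=load('top0.npz'); s=load('scene0.npz')
hub=onz(d,[[348.75,250]],46); hub2=onz(s,[[190+282/3.7,100+268/3.7]],46); print('hub',hub,hub2)
for D in (d,s):
  X,u,v=cloud(D); c=np.array([480.,-75.]) if D is d else hub2[0,:2]
  c=hub[0,:2]
  m=(X[:,2]>41)&(X[:,2]<50)&(np.hypot(*(X[:,:2]-c).T)<150)
  P=X[m][:,:2]
  cc,r=cv2.minEnclosingCircle(P.astype(np.float32)); print('circ',cc,r,np.median(X[m][:,2]))
t=onz(d,[[260+458/4,170+272/4]],106); t2=onz(s,[[190+205/3.7,100+185/3.7]],106)
print('tall',t,t2)
for nm,px in dict(a=(365,217),b=(278,258),c=(265,353),e=(345,418),f=(435,380)).items():
  print(nm,onz(d,[[260+px[0]/4,170+px[1]/4]],78))
print('pointer',onz(d,[[260+115/4,170+318/4]],64), onz(s,[[190+403/3.7,100+422/3.7]],64))
X,u,v=cloud(d)
m=(X[:,2]>55)&(X[:,2]<110)&(np.abs(X[:,0]-hub[0,0])<40)&(X[:,1]>hub[0,1]+135)&(X[:,1]<hub[0,1]+230)
for r in X[m][::4]: print(np.round(r))
E
```

```text
hub [[547.27459469 -78.37975887  46.        ]] [[542.42049022 -81.07294564  46.        ]]
circ (546.4531860351562, -67.22352600097656) 136.5749969482422 45.203588694572204
circ (548.9427490234375, -69.48080444335938) 132.81344604492188 44.76333635908503
tall [[ 570.59271751 -131.62586469  106.        ]] [[ 570.99804929 -126.70506102  106.        ]]
a [[606.32057248 -81.57463326  78.        ]]
b [[581.94467166 -29.40378872  78.        ]]
c [[525.73454756 -21.12470166  78.        ]]
e [[487.39137693 -67.83768072  78.        ]]
f [[ 509.38353014 -121.42632756   78.        ]]
pointer [[547.52930553  67.29437969  64.        ]] [[560.01121127  77.44729184  64.        ]]
[569.  91.  55.]
[563. 108.  94.]
[565.  93.  66.]
[566.  84.  62.]
[560. 108.  96.]
[563.  93.  62.]
[563.  83.  63.]
[558. 108.  95.]
[561.  91.  57.]
[557. 113.  86.]
[555. 104.  99.]
[559.  88.  59.]
[553. 108. 101.]
[553.  99. 107.]
[553.  89. 105.]
[551. 110. 100.]
[550. 101. 104.]
[550.  92. 108.]
[549. 113.  91.]
[549. 101.  97.]
[548.  92. 102.]
[552.  84.  56.]
[547. 106.  93.]
[548.  97.  78.]
[549.  88.  60.]
[544. 108.  94.]
[547.  88.  59.]
[542. 111.  92.]
[544.  91.  56.]
[540. 111.  89.]
[539.  93.  66.]
[539.  83.  65.]
[537.  91.  65.]
[537.  81.  64.]
```

```bash
python3 - <<'E'
from h import *
from scipy.optimize import least_squares
P=np.array([[570.6,-131.6],[606.3,-81.6],[581.9,-29.4],[525.7,-21.1],[487.4,-67.8],[509.4,-121.4]])
k=np.arange(6)
f=lambda p:(P-np.c_[p[0]+60*np.cos(p[2]-k*np.pi/3),p[1]+60*np.sin(p[2]-k*np.pi/3)]).ravel()
r=least_squares(f,[547,-77,-1]);print(r.x,r.fun.reshape(-1,2).round(1), np.degrees(r.x[2]))
d=load('top0.npz')
# outer ring edge in top: bright/dark edges; slots
for px in [(193,217),(185,408),(345,512),(512,425),(522,232),(362,130)]: 
  X=onz(d,[[260+px[0]/4,170+px[1]/4]],46)[0]; q=X[:2]-r.x[:2]; print('slot',X.round(1),np.hypot(*q).round(1),np.degrees(np.arctan2(q[1],q[0])).round(1))
# outer ring edge
for px in [(147,322),(556,322),(350,530),(335,113)]:
  X=onz(d,[[260+px[0]/4,170+px[1]/4]],46)[0]; print('edge',X.round(1))
for px in [(298,160),(460,180),(195,293),(258,452),(418,472),(515,338)]:
  X=onz(d,[[260+px[0]/4,170+px[1]/4]],90)[0]; q=X[:2]-r.x[:2]; print('peg',X.round(1),np.hypot(*q).round(1),np.degrees(np.arctan2(q[1],q[0])).round(1))
for nm,px in dict(beaker=(215,55),flask=(638,325)).items(): print(nm,onz(d,[[260+px[0]/4,170+px[1]/4]],0 ))
E
```

```text
[546.88333333 -75.48333333   0.71997954] [[ -21.4  -95.7]
 [   2.6   13.2]
 [  23.3  104.9]
 [  23.9   93.9]
 [  -2.7  -11.6]
 [ -25.8 -104.8]] 41.25178898018445
slot [610.5  19.8  46. ] 114.6 56.2
slot [494.3  25.2  46. ] 113.6 117.6
slot [431.6 -70.8  46. ] 115.4 177.7
slot [ 483.  -173.2   46. ] 116.7 -123.2
slot [ 600.8 -182.4   46. ] 119.7 -63.2
slot [664.3 -84.8  46. ] 117.8 -4.5
edge [546.4  48.   46. ]
edge [ 545.4 -201.9   46. ]
edge [420.8 -73.7  46. ]
edge [675.  -68.3  46. ]
peg [638.8 -41.   90. ] 98.2 20.6
peg [ 626.7 -137.    90. ] 100.8 -37.6
peg [560.2  20.3  90. ] 96.7 82.1
peg [467.7 -15.7  90. ] 99.2 142.9
peg [ 455.7 -108.6   90. ] 97.1 -160.0
peg [ 533.1 -167.3   90. ] 92.8 -98.5
beaker [[721.38684092   3.35302654   0.        ]]
flask [[ 546.26492851 -265.44057674    0.        ]]
```

```bash
python3 - <<'E'
from h import *
d=load('top0.npz'); s=load('scene0.npz')
print(onz(d,[[160,222]],0),onz(d,[[160,222]],174), onz(s,[[369,352]],0), onz(s,[[369,352]],174))
X,u,v=cloud(d); 
for z in (40,78,106): print(proj(d,[[547.3,-76.5,z]]))
# white caps centroids
from scipy import ndimage
hsv=cv2.cvtColor(s['img'],cv2.COLOR_RGB2HSV)
# wide bar extent in scene view
m=(X[:,2]>75)&(abs(X[:,0]-550)<40)&(abs(X[:,1]-100)<30); print(X[m].min(0),X[m].max(0))
E
python3 - <<'E'
import numpy as np
# first call: lift to z260 & shift toward above start, in tool axes (yaw -0.366)
y=-0.366; T=np.array([448.3,-76.5,240]);P=np.array([214.4,560,231.3]);d=T-P
print([d[0]*np.cos(y)+d[1]*np.sin(y), d[0]*np.sin(y)-d[1]*np.cos(y), -d[2]])
E
```

```text
[[622.30553196 400.24793605   0.        ]] [[599.5869935  350.41710485 174.        ]] [[620.48452276 400.58517771   0.        ]] [[680.88209963 420.83408092 174.        ]]
[[347.69480213 250.16645987]]
[[349.54839043 249.03362624]]
[[350.99566893 248.14875852]]
[539.67085245  89.43316227  78.44640855] [563.53874826 113.45478105 107.84078353]
[np.float64(446.20063007492615), np.float64(510.63338876412973), np.float64(-8.699999999999989)]
```

```bash
python3 -m handwheel '[0,0,1,0.45,0.52,0,255,0,0,1,0.45,0.52,0,255,0,0,1,0.45,0.52,0,255,0,0,1,0.45,0.52,0,255,0,0,1,0.45,0.52,0,255,0,0,1,0.45,0.52,0,255,0,0,1,0.45,0.52,0,255,0,0,1,0.45,0.52,0,255]' 30
cat > mv.py <<'E'
import sys,numpy as np
from station import manip
from scipy.spatial.transform import Rotation as R
# usage: mv.py x y z yawdeg -> shift fractions and turn
def rel(T,yawd):
    s=manip.read_state(); M=R.from_euler('xyz',s['orientation'])
    sh=M.inv().apply(np.array(T)-s['position'])/500
    G=R.from_euler('xyz',[np.pi,0,np.radians(yawd)])
    rv=np.degrees((M.inv()*G).as_rotvec())/60
    return np.r_[rv,sh].round(4)
if __name__=='__main__':
    a=list(map(float,sys.argv[1:])); print(rel(a[:3],a[3]))
E
python3 mv.py 448.3 -76.5 235 180; python3 -c "
from station import manip; s=manip.read_state(); print(s['joint_pos'].round(2))"
```

```text
time_s: 1.1
position: [331.6, 237.2, 231.0]
orientation: [3.141, -0.0, -1.412]
wrist_force: [-0.9, 0.3, 0.5]
grip_width: 0.2
[ 2.0000e-04 -4.0000e-04  1.6514e+00  6.5640e-01 -1.3150e-01 -8.0000e-03]
[ 1.12 -0.49 -0.36 -0.   -1.7  -0.97]
```

```bash
python3 -m handwheel '[0,0,1,0.656,-0.131,0,255,0,0,1,0.656,-0.131,0,255,0,0,1,0.656,-0.131,0,255,0,0,1,0.656,-0.131,0,255,0,0,1,0.656,-0.131,0,255,0,0,1,0.656,-0.131,0,255,0,0,1,0.656,-0.131,0,255,0,0,1,0.656,-0.131,0,255]'
python3 mv.py 446 -76.5 58 180
```

```text
time_s: 2.1
position: [448.0, -75.6, 230.9]
orientation: [3.141, -0.001, -2.457]
wrist_force: [-0.0, -0.6, 0.1]
grip_width: -0.1
[ 2.000e-04 -8.000e-04  6.536e-01  4.100e-03  1.000e-03  3.459e-01]
```

Turn first while descending only part way, then down to z 58.

```bash
python3 -m handwheel '[0,0,0.654,0.004,0.001,0.2,255,0,0,0.654,0.004,0.001,0.2,255,0,0,0.654,0.004,0.001,0.2,255,0,0,0.654,0.004,0.001,0.2,255,0,0,0.654,0.004,0.001,0.27,255,0,0,0.654,0.004,0.001,0.27,255]'
python3 - <<'E'
from h import *
for n in('scene','top'): 
  d=snap(n,n+'1.png')
  c=(slice(90,270),slice(180,400)) if n=='scene' else (slice(160,330),slice(250,450))
  cv2.imwrite('pics/%s1c.png'%n,cv2.resize(d['img'][c],None,fx=3,fy=3,interpolation=cv2.INTER_CUBIC)[:,:,::-1])
E
python3 mv.py 446 -76.5 58 180
```

```text
time_s: 2.85
position: [444.5, -76.2, 94.1]
orientation: [-3.141, -0.005, 3.142]
wrist_force: [0.4, -0.1, 0.9]
grip_width: -0.0
[-0.0007  0.0006 -0.0008  0.0007  0.0007  0.0786]
```

View pics/scene1c.png

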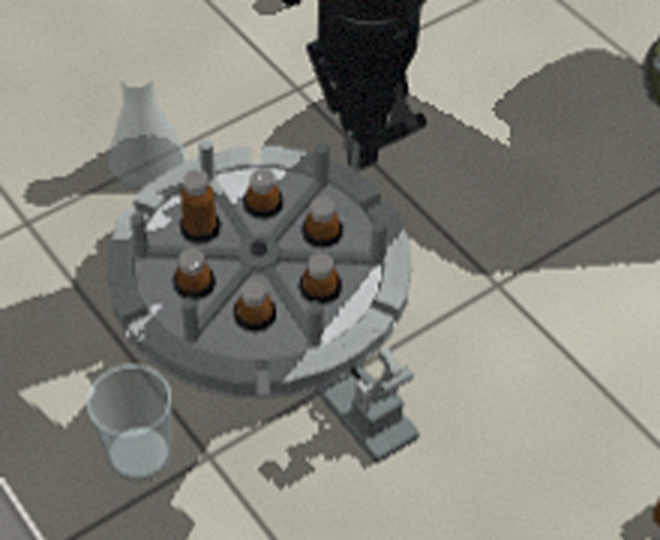

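View pics/top1c.png

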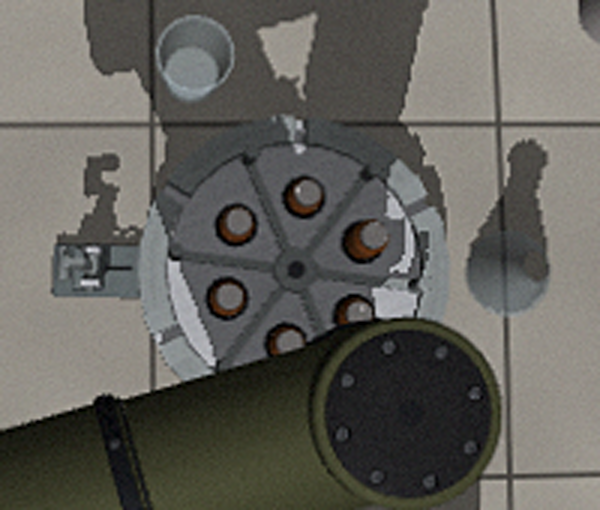

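```bash
python3 -m handwheel '[0,0,0,0,0,0.04,255,0,0,0,0.001,0.001,0.073,255,0,0,0,0.001,0.001,0.073,255]'
cat > arc.py <<'E'
import sys
from mv import *
r,z,off=98,58,0
C=np.array([547.3,-76.5])
def arc(phis,r=r,z=z):
    s=manip.read_state(); q=s['position'][:2]-C
    print('now r %.1f phi %.1f z %.1f F'%(np.hypot(*q),np.degrees(np.arctan2(q[1],q[0])),s['position'][2]),s['wrist_force'].round(1),'yaw',np.degrees(s['orientation'][2]).round(1))
    for p in phis:
        a=np.radians(p); print(p,rel([C[0]+r*np.cos(a),C[1]+r*np.sin(a),z],p)[[2,3,4,5]].round(3).tolist())
if __name__=='__main__': arc(list(map(float,sys.argv[1:])))
E
python3 arc.py -175 -170 -165 -160 -155 -150 -145 -140
```

```text
time_s: 3.32
position: [445.0, -76.9, 59.2]
orientation: [-3.141, -0.002, 3.139]
wrist_force: [-0.6, -0.7, 0.2]
grip_width: -0.3
now r 102.3 phi -179.8 z 59.2 F [-0.6 -0.7  0.2] yaw 179.8
-175.0 [-0.086, -0.009, -0.016, 0.002]
-170.0 [-0.169, -0.012, -0.033, 0.002]
-165.0 [-0.253, -0.015, -0.05, 0.002]
-160.0 [-0.336, -0.021, -0.066, 0.002]
-155.0 [-0.419, -0.027, -0.082, 0.002]
-150.0 [-0.503, -0.035, -0.097, 0.002]
-145.0 [-0.586, -0.044, -0.112, 0.002]
-140.0 [-0.669, -0.055, -0.125, 0.002]
```

```bash
python3 -m handwheel '[0,0,-0.086,-0.009,-0.016,0.002,255,0,0,-0.169,-0.012,-0.033,0.002,255,0,0,-0.253,-0.015,-0.050,0.002,255,0,0,-0.336,-0.021,-0.066,0.002,255,0,0,-0.419,-0.027,-0.082,0.002,255,0,0,-0.503,-0.035,-0.097,0.002,255,0,0,-0.586,-0.044,-0.112,0.002,255,0,0,-0.669,-0.055,-0.125,0.002,255]'
python3 arc.py -135 -130 -125 -120 -115 -110 -105 -100
python3 - <<'E'
from h import *
d=snap('scene','s2.png'); cv2.imwrite('pics/s2c.png',cv2.resize(d['img'][90:270,180:400],None,fx=3,fy=3,interpolation=cv2.INTER_CUBIC)[:,:,::-1])
E
```

```text
time_s: 4.32
position: [473.5, -140.0, 60.1]
orientation: [-3.14, 0.001, -2.441]
wrist_force: [0.1, 1.5, 0.2]
grip_width: -0.1
now r 97.3 phi -139.3 z 60.1 F [0.1 1.5 0.2] yaw -139.9
-135.0 [-0.081, 0.001, -0.015, 0.004]
-130.0 [-0.165, -0.002, -0.032, 0.004]
-125.0 [-0.248, -0.005, -0.048, 0.004]
-120.0 [-0.331, -0.01, -0.065, 0.004]
-115.0 [-0.415, -0.017, -0.08, 0.004]
-110.0 [-0.498, -0.025, -0.096, 0.004]
-105.0 [-0.581, -0.034, -0.11, 0.004]
-100.0 [-0.665, -0.044, -0.124, 0.004]
```

View pics/s2c.png

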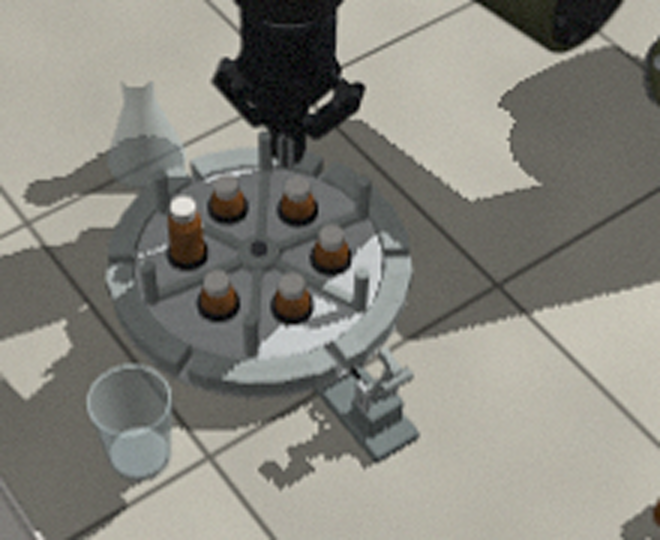

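The finger pushes the peg at crop (265,150), and the carousel turns ccw. The tall vial is now at crop (183,210). Continuing.

```bash
python3 -m handwheel '[0,0,-0.081,0.001,-0.015,0.003,255,0,0,-0.165,-0.002,-0.032,0.003,255,0,0,-0.248,-0.005,-0.048,0.003,255,0,0,-0.331,-0.010,-0.065,0.003,255,0,0,-0.415,-0.017,-0.080,0.003,255,0,0,-0.498,-0.025,-0.096,0.003,255,0,0,-0.581,-0.034,-0.110,0.003,255,0,0,-0.665,-0.044,-0.124,0.003,255]'
python3 arc.py -95 -90 -85 -80 -75 -70 -65 -60
```

```text
time_s: 5.38
position: [530.1, -173.1, 58.2]
orientation: [-3.141, -0.0, -1.746]
wrist_force: [0.5, 0.7, 0.2]
grip_width: 0.1
now r 98.1 phi -100.1 z 58.2 F [0.5 0.7 0.2] yaw -100.1
-95.0 [-0.084, -0.001, -0.018, 0.0]
-90.0 [-0.168, -0.003, -0.034, 0.0]
-85.0 [-0.251, -0.007, -0.051, 0.0]
-80.0 [-0.334, -0.012, -0.067, 0.0]
-75.0 [-0.418, -0.019, -0.083, 0.0]
-70.0 [-0.501, -0.027, -0.098, 0.0]
-65.0 [-0.584, -0.036, -0.113, 0.0]
-60.0 [-0.668, -0.046, -0.126, 0.0]
```

```bash
python3 -m handwheel '[0,0,-0.084,-0.001,-0.018,0,255,0,0,-0.168,-0.003,-0.034,0,255,0,0,-0.251,-0.007,-0.051,0,255,0,0,-0.334,-0.012,-0.067,0,255,0,0,-0.418,-0.019,-0.083,0,255,0,0,-0.501,-0.027,-0.098,0,255,0,0,-0.584,-0.036,-0.113,0,255,0,0,-0.668,-0.046,-0.126,0,255]'
python3 arc.py -55 -50 -45 -42 -39 -36 -33 -30
python3 - <<'E'
from h import *
d=snap('top','t3.png'); cv2.imwrite('pics/t3c.png',cv2.resize(d['img'][170:320,260:440],None,fx=4,fy=4,interpolation=cv2.INTER_CUBIC)[:,:,::-1])
E
```

```text
time_s: 6.38
position: [596.2, -161.4, 58.2]
orientation: [-3.141, -0.001, -1.047]
wrist_force: [-0.9, -1.2, 0.0]
grip_width: -0.1
now r 98.0 phi -60.1 z 58.2 F [-0.9 -1.2  0. ] yaw -60.0
-55.0 [-0.083, -0.001, -0.017, 0.0]
-50.0 [-0.166, -0.003, -0.034, 0.0]
-45.0 [-0.25, -0.007, -0.051, 0.0]
-42.0 [-0.3, -0.01, -0.061, 0.0]
-39.0 [-0.35, -0.013, -0.07, 0.0]
-36.0 [-0.4, -0.017, -0.08, 0.0]
-33.0 [-0.45, -0.021, -0.089, 0.0]
-30.0 [-0.5, -0.026, -0.098, 0.0]
```

View pics/t3c.png

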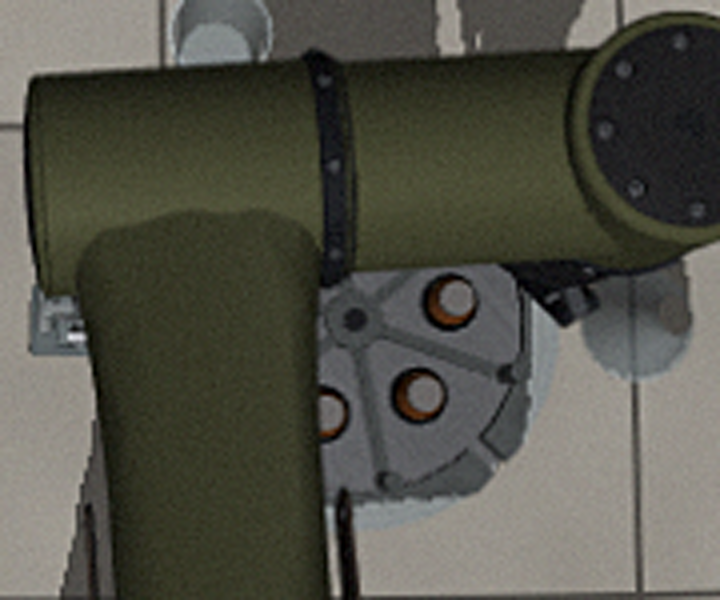

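```bash
python3 - <<'E'
from h import *
d=load('t3.npz')
for n,px,z in [('p',(505,372),90),('p',(386,480),90),('v',(457,296),78),('v',(424,392),78),('v',(329,411),78)]:
  X=onz(d,[[260+px[0]/4,170+px[1]/4]],z)[0]; q=X[:2]-[547.3,-76.5]; print(n,X.round(1),np.hypot(*q).round(1),np.degrees(np.arctan2(q[1],q[0])).round(1))
print(manip.read_state()['joint_pos'].round(2))
E
```

```text
p [ 513.3 -160.9   90. ] 91.0 -112.0
p [451.2 -89.9  90. ] 97.0 -172.1
v [ 559.  -135.6   78. ] 60.2 -78.8
v [ 502.4 -114.8   78. ] 59.0 -139.6
v [491.5 -58.5  78. ] 58.6 162.1
[ 0.06  0.13 -0.13  0.   -1.3   0.47]
```

```bash
python3 -m handwheel '[0,0,-0.083,-0.001,-0.017,0,255,0,0,-0.166,-0.003,-0.034,0,255,0,0,-0.250,-0.007,-0.051,0,255,0,0,-0.300,-0.010,-0.061,0,255,0,0,-0.350,-0.013,-0.070,0,255,0,0,-0.383,-0.016,-0.077,0,255,0,0,-0.400,-0.017,-0.080,0,255,0,0,-0.400,-0.017,-0.080,0,255]'
python3 arc.py -41 
python3 - <<'E'
from h import *
d=snap('top','t4.png'); cv2.imwrite('pics/t4c.png',cv2.resize(d['img'][170:320,260:440],None,fx=4,fy=4,interpolation=cv2.INTER_CUBIC)[:,:,::-1])
d=snap('scene','s4.png'); cv2.imwrite('pics/s4c.png',cv2.resize(d['img'][90:270,180:400],None,fx=3,fy=3,interpolation=cv2.INTER_CUBIC)[:,:,::-1])
E
```

```text
time_s: 7.42
position: [626.1, -134.1, 57.5]
orientation: [-3.142, -0.0, -0.63]
wrist_force: [-0.3, 0.5, -0.4]
grip_width: 0.1
now r 97.6 phi -36.2 z 57.5 F [-0.3  0.5 -0.4] yaw -36.1
-41.0 [0.081, 0.0, 0.016, -0.001]
```

View pics/t4c.png

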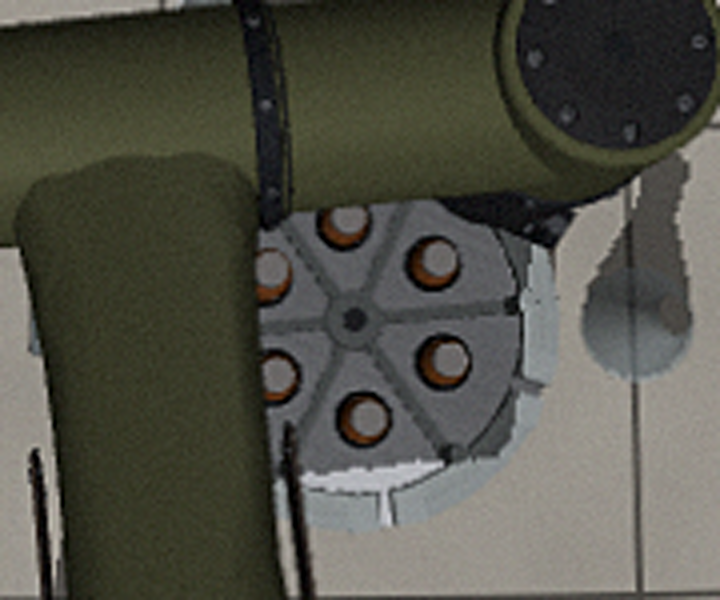

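View pics/s4c.png

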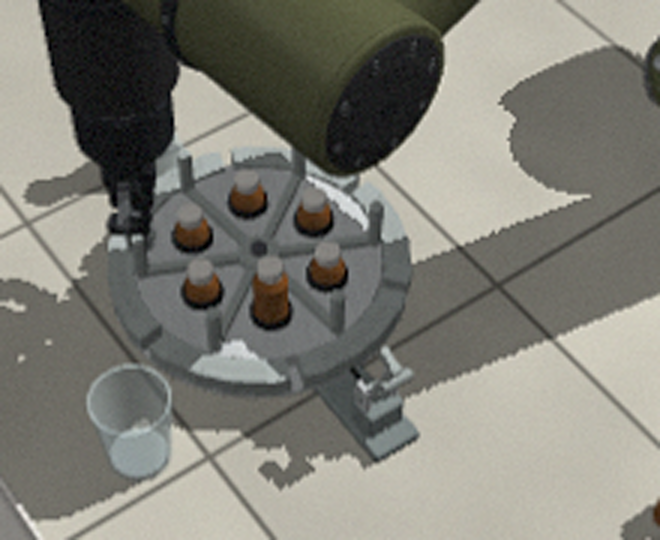

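```bash
cat > ang.py <<'E'
from h import *
def show(d,L,off,f):
  for n,px,z in L:
    X=onz(d,[[off[0]+px[0]/f,off[1]+px[1]/f]],z)[0]; q=X[:2]-[547.3,-76.5]; print(n,X.round(1),np.hypot(*q).round(1),np.degrees(np.arctan2(q[1],q[0])).round(1))
E
python3 - <<'E'
from ang import *
show(load('t4.npz'),[('p',(512,303),90),('p',(450,453),90),('slot',(527,383),46),('slot',(386,503),46),('v',(440,258),78),('v',(450,360),78)],(260,170),4)
show(load('s4.npz'),[('tall',(268,266),106),('slot',(297,375),46)],(180,90),3)
E
```

```text
p [ 553.7 -166.    90. ] 89.7 -85.9
p [ 466.5 -127.5   90. ] 95.6 -147.7
slot [ 508.4 -183.    46. ] 113.4 -110.1
slot [436.8 -95.6  46. ] 112.2 -170.2
v [ 581.7 -125.9   78. ] 60.2 -55.2
v [ 521.1 -130.6   78. ] 60.1 -115.8
tall [574.8 -19.4 106. ] 63.4 64.3
slot [591.7  43.1  46. ] 127.6 69.7
```

```bash
python3 -m handwheel '[0,0,0.05,0,0.012,0,255,0,0,0.05,0,0.012,-0.1,255,0,0,0.05,0,0.012,-0.2,255,0,0,0.05,0,0.012,-0.29,255,0,0,0.05,0,0.012,-0.29,255]'
python3 mv.py 551 150 200 -91
```

```text
time_s: 8.15
position: [624.1, -139.6, 207.9]
orientation: [-3.137, -0.007, -0.683]
wrist_force: [-0.3, -0.1, -0.0]
grip_width: 0.2
[-0.0072 -0.0045  0.8647 -0.4789 -0.357   0.014 ]
```

```bash
python3 -m handwheel '[0,0,0.865,-0.479,-0.357,0.01,255,0,0,0.865,-0.479,-0.357,0.01,255,0,0,0.865,-0.479,-0.357,0.01,255,0,0,0.865,-0.479,-0.357,0.01,255,0,0,0.865,-0.479,-0.357,0.01,255,0,0,0.865,-0.479,-0.357,0.01,255,0,0,0.865,-0.479,-0.357,0.01,255,0,0,0.865,-0.479,-0.357,0.01,255]'
python3 - <<'E'
from h import *
d=snap('top','t5.png'); cv2.imwrite('pics/t5c.png',cv2.resize(d['img'][170:320,200:440],None,fx=3,fy=3,interpolation=cv2.INTER_CUBIC)[:,:,::-1])
d=snap('scene','s5.png'); cv2.imwrite('pics/s5c.png',cv2.resize(d['img'][90:270,180:400],None,fx=3,fy=3,interpolation=cv2.INTER_CUBIC)[:,:,::-1])
E
python3 mv.py 551 145 78 -91
```

```text
time_s: 9.15
position: [549.2, 149.8, 197.0]
orientation: [3.141, -0.0, -1.588]
wrist_force: [0.2, -0.2, -0.4]
grip_width: -0.2
[ 1.000e-04 -2.000e-04 -5.000e-04  9.100e-03 -3.500e-03  2.384e-01]
```

View pics/t5c.png

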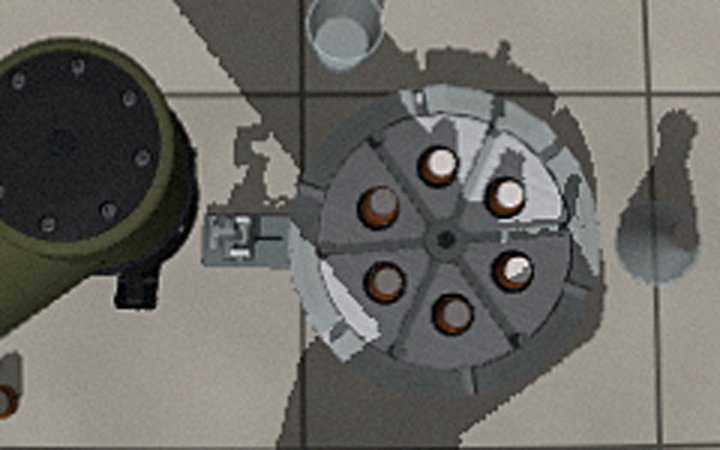

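View pics/s5c.png

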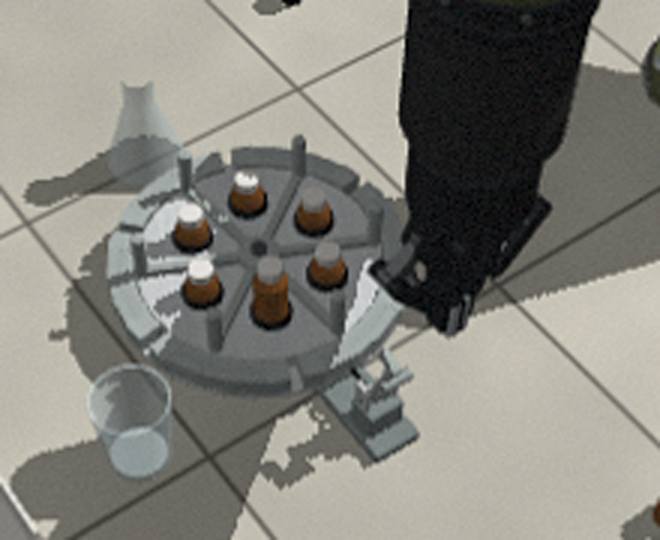

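```bash
python3 -m handwheel '[0,0,0,0.009,-0.0035,0.10,255,0,0,0,0.009,-0.0035,0.20,255,0,0,0,0.009,-0.0035,0.236,255,0,0,0,0.009,-0.0035,0.236,255]'
python3 - <<'E'
from h import *
d=snap('scene','s6.png'); cv2.imwrite('pics/s6c.png',cv2.resize(d['img'][150:270,250:400],None,fx=5,fy=5,interpolation=cv2.INTER_CUBIC)[:,:,::-1])
E
```

```text
time_s: 9.75
position: [550.8, 145.3, 79.1]
orientation: [3.141, -0.001, -1.588]
wrist_force: [-0.0, 0.0, 0.8]
grip_width: 0.1
```

View pics/s6c.png

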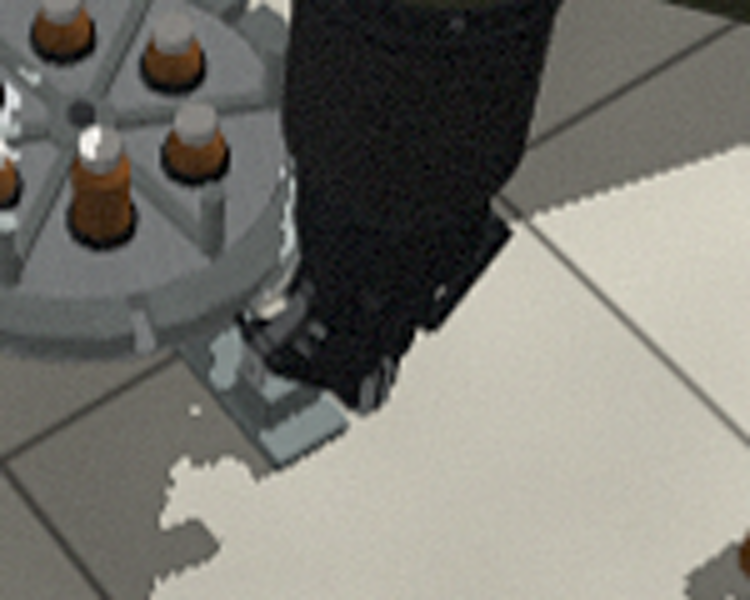

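```bash
python3 -m handwheel '[0,0,0,0.02,0,0,255,0,0,0,0.034,0,0,255,0,0,0,0.046,0,0,255,0,0,0,0.058,0,0,255,0,0,0,0.070,0,0,255,0,0,0,0.080,0,0,255,0,0,0,0.088,0,0,255,0,0,0,0.094,0,0,255]'
python3 -m handwheel '[0,0,0,0,0,0,255,0,0,0,-0.05,0,0,255,0,0,0,-0.08,0,-0.1,255,0,0,0,-0.08,0,-0.2,255,0,0,0,-0.1,0,-0.24,255,0,0,0,-0.1,0,-0.24,255]'
python3 - <<'E'
from h import *
d=snap('scene','s7.png'); cv2.imwrite('pics/s7c.png',cv2.resize(d['img'][110:270,230:400],None,fx=4,fy=3.7,interpolation=cv2.INTER_CUBIC)[:,:,::-1])
d=snap('top','t7.png'); cv2.imwrite('pics/t7c.png',cv2.resize(d['img'][170:320,260:440],None,fx=4,fy=4,interpolation=cv2.INTER_CUBIC)[:,:,::-1])
E
```

```text
time_s: 10.8
position: [549.9, 98.7, 79.2]
orientation: [3.141, -0.0, -1.588]
wrist_force: [0.6, -0.4, -0.8]
grip_width: -0.4
time_s: 11.55
position: [551.5, 149.9, 201.2]
orientation: [-3.139, 0.002, -1.587]
wrist_force: [-0.2, -0.9, -0.1]
grip_width: -0.2
```

View pics/s7c.png

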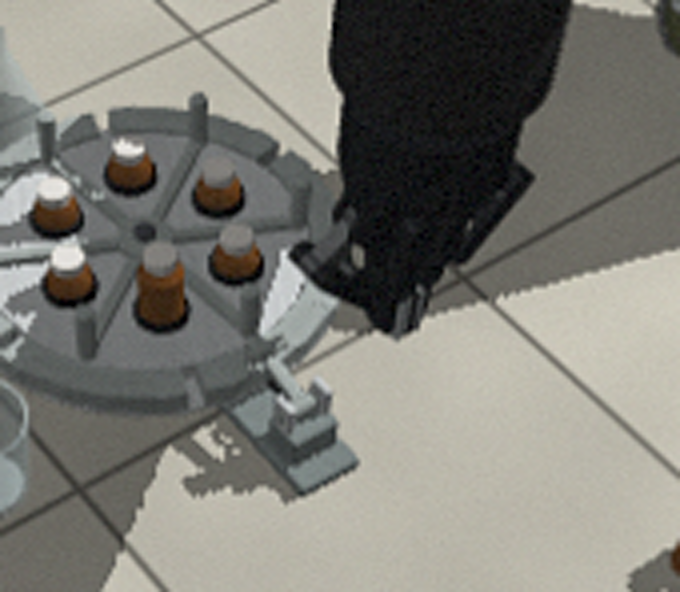

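View pics/t7c.png

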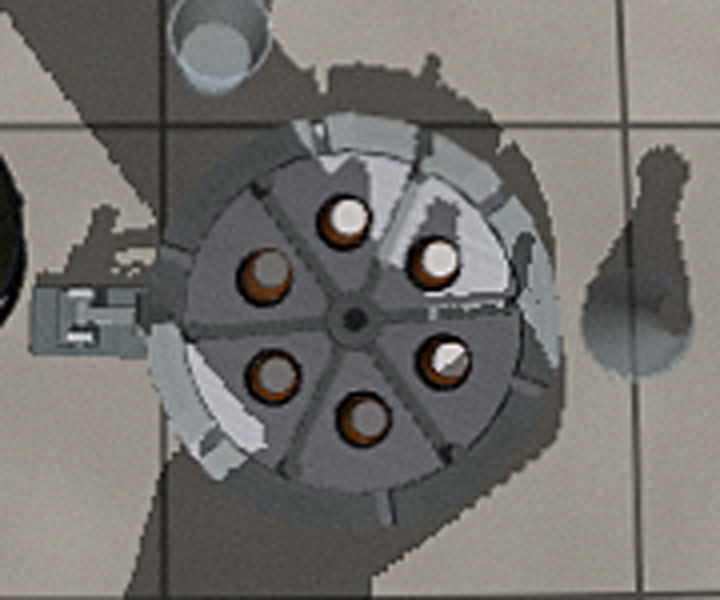

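Pawl now lies on the ring (top crop arm at (120,315)), tall vial at (268,268), its slot about (175,250). I'll go back to the same peg (420,140).

```bash
python3 mv.py 618 -147 200 -44;
```

```text
[ 1.500e-03  2.000e-04 -7.827e-01  5.897e-01 -1.451e-01 -3.700e-03]
```

```bash
python3 -m handwheel '[0,0,-0.783,0.59,-0.145,0,255,0,0,-0.783,0.59,-0.145,0,255,0,0,-0.783,0.59,-0.145,0,255,0,0,-0.783,0.59,-0.145,0,255,0,0,-0.783,0.59,-0.145,0,255,0,0,-0.783,0.59,-0.145,0,255,0,0,-0.783,0.59,-0.145,0,255,0,0,-0.783,0.59,-0.145,0,255]'; python3 mv.py 618 -147 58 -44
```

```text
time_s: 12.65
position: [618.1, -146.1, 198.8]
orientation: [3.141, 0.001, -0.767]
wrist_force: [-0.7, 0.1, 0.2]
grip_width: -0.3
[0.0004 0.0006 0.0007 0.0014 0.0013 0.2816]
```

```bash
python3 -m handwheel '[0,0,0,0.001,0.001,0.12,255,0,0,0,0.001,0.001,0.22,255,0,0,0,0.001,0.001,0.28,255,0,0,0,0.001,0.001,0.28,255]'; python3 arc.py -41 -38 -36 -34 -32 -30 -28 -26
```

```text
time_s: 13.15
position: [616.5, -146.3, 56.6]
orientation: [3.138, 0.004, -0.766]
wrist_force: [0.1, 0.1, 1.2]
grip_width: 0.0
now r 98.3 phi -45.2 z 56.6 F [0.1 0.1 1.2] yaw -43.9
-41.0 [-0.048, -0.001, -0.014, -0.003]
-38.0 [-0.098, -0.002, -0.025, -0.003]
-36.0 [-0.132, -0.002, -0.032, -0.003]
-34.0 [-0.165, -0.004, -0.038, -0.003]
-32.0 [-0.198, -0.005, -0.045, -0.003]
-30.0 [-0.232, -0.006, -0.052, -0.003]
-28.0 [-0.265, -0.008, -0.058, -0.003]
-26.0 [-0.298, -0.01, -0.065, -0.003]
```

```bash
python3 -m handwheel '[0,0,-0.048,-0.001,-0.014,0,255,0,0,-0.098,-0.002,-0.025,0,255,0,0,-0.132,-0.002,-0.032,0,255,0,0,-0.165,-0.004,-0.038,0,255,0,0,-0.198,-0.005,-0.045,0,255,0,0,-0.232,-0.006,-0.052,0,255,0,0,-0.265,-0.008,-0.058,0,255,0,0,-0.298,-0.010,-0.065,0,255]'; python3 arc.py -25 -24 -23 -22 -21 -20 -19 -18
```

```text
time_s: 14.15
position: [637.4, -121.0, 59.3]
orientation: [3.141, -0.0, -0.454]
wrist_force: [0.1, -1.7, 0.4]
grip_width: 0.1
now r 100.4 phi -26.3 z 59.3 F [ 0.1 -1.7  0.4] yaw -26.0
-25.0 [-0.017, -0.005, -0.004, 0.002]
-24.0 [-0.033, -0.005, -0.008, 0.002]
-23.0 [-0.05, -0.005, -0.011, 0.002]
-22.0 [-0.067, -0.005, -0.015, 0.002]
-21.0 [-0.083, -0.006, -0.018, 0.002]
-20.0 [-0.1, -0.006, -0.021, 0.002]
-19.0 [-0.117, -0.006, -0.025, 0.002]
-18.0 [-0.133, -0.007, -0.028, 0.002]
```

```bash
python3 -m handwheel '[0,0,-0.017,-0.001,-0.004,0,255,0,0,-0.033,-0.002,-0.008,0,255,0,0,-0.050,-0.003,-0.011,0,255,0,0,-0.067,-0.004,-0.015,0,255]'; python3 -m handwheel '[0,0,-0.017,-0.001,-0.004,0,255,0,0,-0.033,-0.001,-0.007,0,255]'; 
python3 - <<'E'
from h import *
d=snap('scene','s8.png'); cv2.imwrite('pics/s8c.png',cv2.resize(d['img'][110:270,230:400],None,fx=4,fy=3.7,interpolation=cv2.INTER_CUBIC)[:,:,::-1])
E
python3 arc.py -18
```

```text
time_s: 14.65
position: [638.8, -113.4, 59.3]
orientation: [3.141, -0.0, -0.385]
wrist_force: [-0.2, -1.1, -0.1]
grip_width: 0.0
time_s: 14.9
position: [639.6, -109.9, 59.3]
orientation: [3.142, -0.0, -0.35]
wrist_force: [-0.8, -0.9, 0.5]
grip_width: -0.0
now r 98.2 phi -19.8 z 59.3 F [-1.2 -0.2  0. ] yaw -20.0
-18.0 [-0.034, -0.0, -0.006, 0.003]
```

View pics/s8c.png

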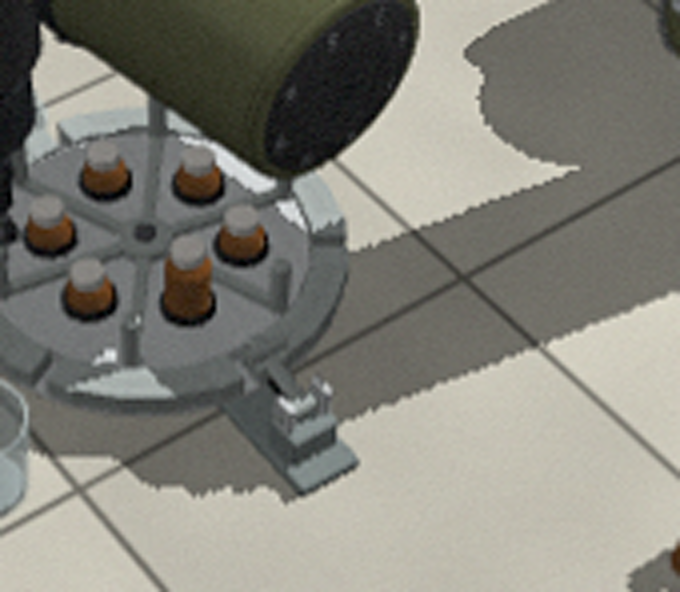

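Slot (240,370) is just short of the pawl tooth (270,370). I'll ease on in small steps.

```bash
python3 -m handwheel '[0,0,-0.017,0,-0.0035,0,255,0,0,-0.033,0,-0.007,0,255]'; python3 -m handwheel '[0,0,-0.017,0,-0.0035,0,255,0,0,-0.033,0,-0.007,0,255]'; 
python3 - <<'E'
from h import *
d=snap('scene','s9.png'); cv2.imwrite('pics/s9c.png',cv2.resize(d['img'][180:240,260:340],None,fx=8,fy=8,interpolation=cv2.INTER_CUBIC)[:,:,::-1])
E
python3 arc.py -14
```

```text
time_s: 15.2
position: [640.8, -106.6, 59.3]
orientation: [3.141, 0.0, -0.315]
wrist_force: [-0.1, -0.6, -0.0]
grip_width: -0.4
time_s: 15.45
position: [641.9, -103.2, 59.3]
orientation: [3.142, 0.0, -0.281]
wrist_force: [-0.8, -1.1, 0.4]
grip_width: 0.2
now r 98.3 phi -15.6 z 59.3 F [-0.7 -0.7 -0.7] yaw -16.0
-14.0 [-0.034, -0.001, -0.006, 0.002]
```

View pics/s9c.png

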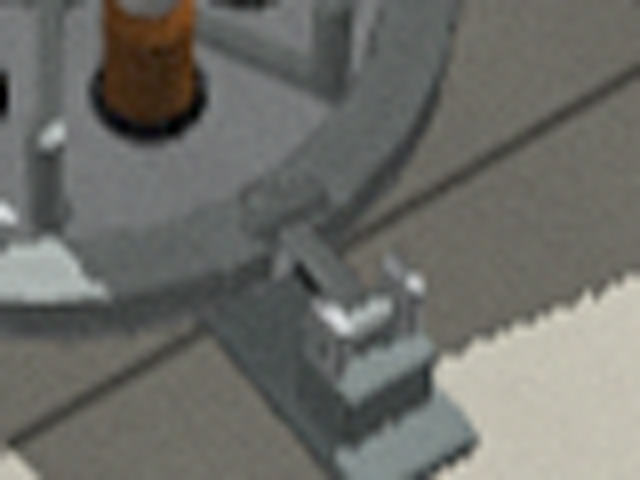

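```bash
python3 -m handwheel '[0,0,-0.017,0,-0.0035,0,255,0,0,-0.033,0,-0.007,0,255]'; 
python3 - <<'E'
from h import *
d=snap('scene','s10.png'); cv2.imwrite('pics/s10c.png',cv2.resize(d['img'][180:240,260:340],None,fx=8,fy=8,interpolation=cv2.INTER_CUBIC)[:,:,::-1])
E
python3 arc.py -12
```

```text
time_s: 15.75
position: [642.6, -102.1, 59.3]
orientation: [3.138, 0.0, -0.247]
wrist_force: [0.8, -11.6, -1.4]
grip_width: -0.1
now r 98.7 phi -15.1 z 59.4 F [ 1.2 -8.2 -0.7] yaw -14.1
-12.0 [-0.036, -0.002, -0.011, 0.003]
```

View pics/s10c.png

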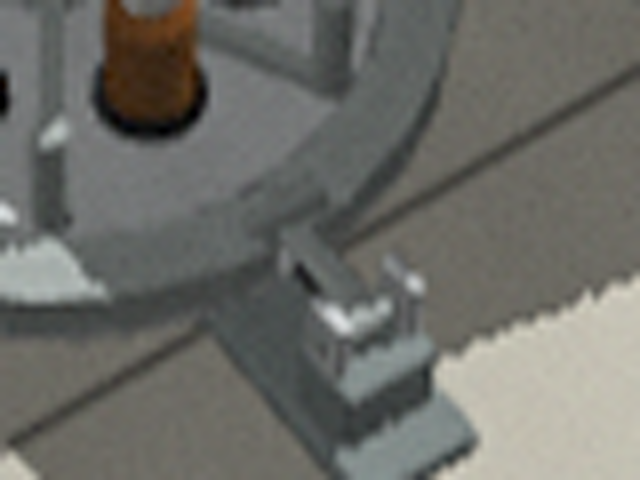

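Force jumped to 12 N, so the carousel has stopped dead. Backing off, lifting and checking.

```bash
python3 -m handwheel '[0,0,0,0,0.012,0,255,0,0,0.05,0,0.028,0,255,0,0,0.05,0,0.028,0,255,0,0,0.05,0,0.028,-0.1,255,0,0,0.05,0,0.028,-0.2,255,0,0,0.05,0,0.028,-0.3,255,0,0,0.05,0,0.028,-0.3,255]'; python3 mv.py 450 -190 210 -40
```

```text
time_s: 16.68
position: [641.4, -113.5, 215.5]
orientation: [-3.139, -0.009, -0.298]
wrist_force: [0.7, 0.5, -0.3]
grip_width: 0.1
[-0.0042 -0.0083  0.3819 -0.321   0.2587  0.0074]
```

```bash
python3 -m handwheel '[0,0,0.8,-0.333,-0.532,0,255,0,0,0.8,-0.333,-0.532,0,255,0,0,0.8,-0.333,-0.532,0,255,0,0,0.8,-0.333,-0.532,0,255,0,0,0.8,-0.333,-0.532,0,255,0,0,0.8,-0.333,-0.532,0,255,0,0,0.8,-0.333,-0.532,0,255,0,0,0.8,-0.333,-0.532,0,255]'
python3 - <<'E'
from h import *
d=snap('scene','s11.png'); cv2.imwrite('pics/s11c.png',cv2.resize(d['img'][110:270,180:340],None,fx=3.7,fy=3.7,interpolation=cv2.INTER_CUBIC)[:,:,::-1])
d=snap('top','t11.png'); cv2.imwrite('pics/t11c.png',cv2.resize(d['img'][170:320,260:440],None,fx=4,fy=4,interpolation=cv2.INTER_CUBIC)[:,:,::-1])
E
```

```text
time_s: 17.68
position: [559.1, 189.0, 209.0]
orientation: [3.141, -0.0, -1.137]
wrist_force: [-0.1, 0.1, -0.8]
grip_width: 0.0
```

View pics/s11c.png

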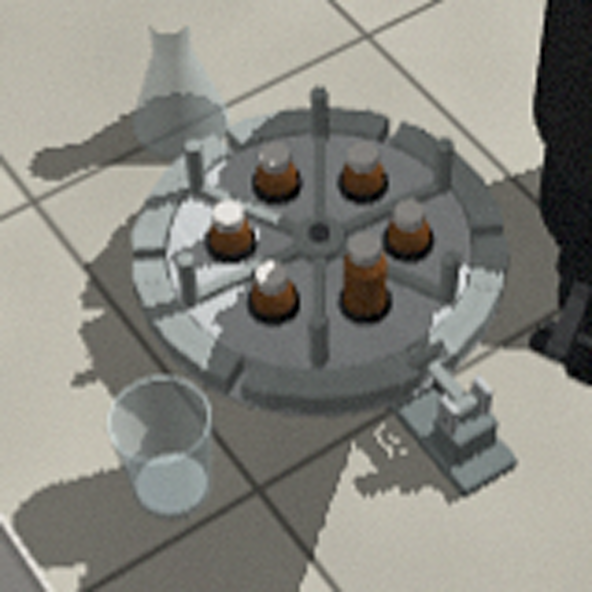

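View pics/t11c.png

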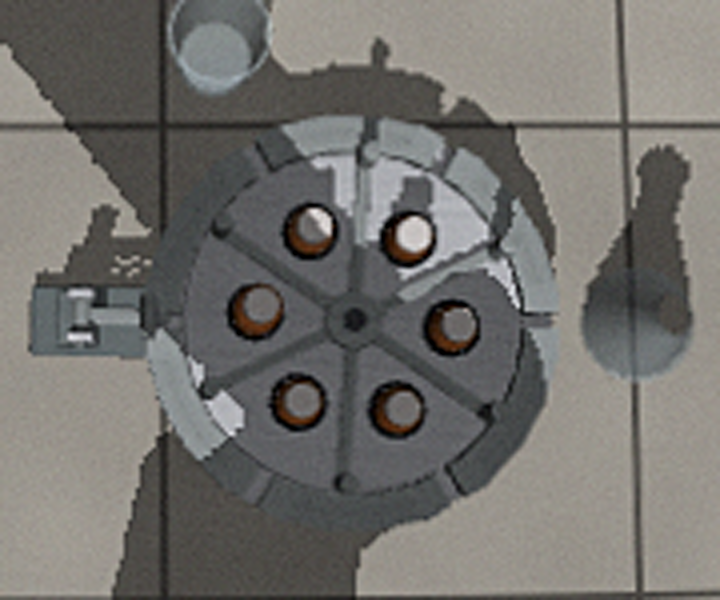

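```bash
python3 - <<'E'
from ang import *
for a,b in (('s7','s11'),('t7','t11')):
  for f in (a,b):
    d=load(f+'.npz'); X,u,v=cloud(d)
    for y0,y1 in ((38,46),(46,54),(54,62),(62,70)):
      m=(abs(X[:,0]-549.5)<5)&(X[:,1]>y0)&(X[:,1]<y1); print(f,y0,m.sum(),np.sort(X[m][:,2])[::-1].round(0)[:14:2],end=' ')
    print()
show(load('t11.npz'),[('tall',(263,303),106),('slotR',(540,320),46),('peg',(346,484),90),('slot',(168,319),46),('s',(263,152),46),('s',(456,480),46)],(260,170),4)
show(load('s11.npz'),[('tall',(367,246),106)],(180,110),3.7)
a=load('s7.npz')['img'][180:240,260:340];b=load('s11.npz')['img'][180:240,260:340]
cv2.imwrite('pics/cmp.png',cv2.resize(np.hstack([a,b]),None,fx=5,fy=5,interpolation=cv2.INTER_CUBIC)[:,:,::-1])
E
```

```text
s7 38 8 [69. 68. 68. 59.] s7 46 33 [74. 69. 67. 47. 44. 43. 38.] s7 54 32 [74. 73. 72. 72. 70. 68. 65.] s7 62 18 [65. 64. 63. 62. 61. 59. 58.] 
s11 38 6 [56. 55. 54.] s11 46 33 [63. 62. 62. 61. 59. 56. 44.] s11 54 22 [64. 61. 56. 56. 55. 54. 52.] s11 62 14 [58. 56. 54. 53. 53. 40. 12.] 
t7 38 19 [73. 70. 68. 68. 67. 66. 66.] t7 46 12 [77. 75. 72. 72. 72. 70.] t7 54 20 [75. 74. 67. 64. 63. 62. 61.] t7 62 20 [64. 63. 62. 61. 61. 58. 16.] 
t11 38 14 [63. 61. 60. 56. 55. 54. 31.] t11 46 12 [68. 66. 63. 63. 63. 62.] t11 54 22 [59. 57. 57. 57. 56. 54. 54.] t11 62 20 [61. 56. 55. 55. 54. 53. 17.] 
tall [553.  -18.3 106. ] 58.5 84.4
slotR [ 546.7 -192.    46. ] 115.5 -90.3
peg [449.  -66.6  90. ] 98.8 174.2
slot [548.2  35.3  46. ] 111.8 89.5
s [650.7 -23.5  46. ] 116.2 27.1
s [ 450.2 -138.3   46. ] 115.1 -147.5
tall [552.4 -11.5 106. ] 65.2 85.5
```

View pics/cmp.png

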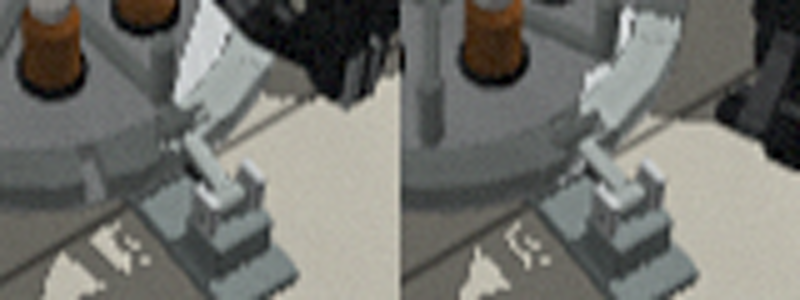

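```bash
python3 -c "
from station import manip; print(manip.hand_in(), manip.read_state()['time_s'])"
```

```text
the job is handed in; nothing more can be done
the job is handed in; nothing more can be done
```

I turned the carousel counter-clockwise by one peg until the tall vial stood about 25° short of the index. I then tipped the pawl onto the ring and eased the carousel on at under 50 mm/s. It stopped dead at about 12 N on the wrist. I backed off, lifted clear and handed in at about 17.8 s.

**Last checks:**
- **Pawl:** the cross bar dropped about 10 mm in both views, which matches a tooth fully home. The depth readings sit about 5 mm higher than expected, so I relied on the change in height rather than the absolute value.
- **Tall vial:** it stands at about 84–85.5° against an index at roughly 89°. That puts it about 4–5 mm from the index spot, inside the 12 mm limit. The two views put its radius at 58.5 and 65 mm where it should be 60, which is calibration and pixel scatter.
- **Slot:** the tall vial's slot lies in line with the pawl, at 89.5°.
- **Glassware:** the beaker and flask are at the same pixels as at the start. The cylinder was never approached, and I did not re-measure it at the end.
- **Contact:** the robot was clear of everything at hand-in. The hand-in gave no verdict.

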